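# Fill the packing bench roll stand and tag it with the spring clamp

### The arm

A 6-joint arm with a two-finger parallel gripper is mounted at the origin on the work surface. World frame = base frame: x ahead of the robot, y to its left, z up, the work surface at z = 0. Lengths are in mm, angles in rad, forces in N, time in s.
With the tool pointing down it reaches from about 300 to 875 mm from the base axis. Payload 6.4 kg.
Tool frame: the origin (TCP) lies where the fingers leave the gripper's body, on its centre line; the fingertips stand 73 mm ahead of it and the grasp point (between the pads) lies 54 mm ahead of it; z points along the fingers, y is the line along which they close (so a half turn about z gives the same grasp; the last joint's range is limited). The gripper opens to 85 mm and grips with 20 to 120 N. Pads are 22 mm wide; open, the fingers measure 114 mm over their backs; the gripper's body (76 mm by 85 mm) begins 54 mm behind the grasp point. The pads swing forward as they close: fully open they stand 13 mm farther back than shut.
Start: joints at [1.11, 0.181, 1.607, -0, 1.354, -0.206], TCP at [144.917, 556.454, 303.888] pointing down, gripper open.
Joint ranges: [-2.99, 2.99], [-0.89, 2.07], [0.3, 2.58], [-1.14, 4.28], [0, 2.63], [-3.12, 3.12]. Speed limits (rad/s): [2.57, 2.57, 3.01, 3.14, 3.14, 3.14].

### API

Orientations are given as a unit quaternion [w, x, y, z].
In Python, from cell import telemetry, eyes, ctrl, trace, mark_of gives the robot as it stands.
- The arm moves only by the tool servo_tool, never from a script. Its argument "commands" is one flat list of numbers, 7 for each row, row after row: the opening, from -1 (shut) to 1 (fully open), then the shift along the world's x, y, z in m, then the turn, a rotation vector about the world's x, y, z in degrees. A call has 1 to 20 rows; each row is the pose to reach, as a shift and turn from the pose commanded when the call began; what a row does not reach only later rows make up. A row lasts 1/8 s, in which the tool goes at most 62.5 mm and 10.7 degrees, less where a joint would pass 70% of its speed; a pose out of reach is approached as far as the arm can. A call with a gripper value outside its range is refused whole. The fingers move at their own pace and stop on an object; "squeeze" is the grip in N (left out, the last holds). Time passes only in rows, so rows that repeat a pose let the fingers close. It gives the time, the measured TCP pose, the force, the opening and the grip force at its end, in the units of the state.
- telemetry.sense(): the state, without advancing time (a new reading comes with each control period).
- eyes.camera(name): name is "scene" or "top"; returns a dict with "pixels" (384x512x3 uint8, blue, green, red), "fx", "fy", "cx", "cy" (pixels), "R" (3x3) and "t" (3): a world point X has camera coordinates R X + t. Camera axes: x right, y down, z forward; pixel columns grow to the right and rows downward; lengths in mm; the calibration is good to about 2 mm. A picture is of the moment at which its call begins. There is no depth.
- ctrl.job_done(): hands the job in; it is judged then, once.
Trained networks look in the newest picture that a camera, given by its name, has taken for a name from the list of things; names that differ only in an ending like _2 or _b are one class to them, and where a whole thing is asked for, a point or a joint stands for the part that bears it (a point fixed in the world has none). Each returns a list of dicts, best first, with "score" (0 to 1); they miss things now and then, are a little off and sometimes report something else, mostly with a low value. They report only what shows in the picture. A call takes as long as a camera call. They do not tell look-alikes from the thing itself.
- trace(camera, thing): "pixels" (384x512 bool, what is visible of it).
- mark_of(camera, thing): "point" ([x, y, z] in mm, in world coordinates, good to about 4 mm: a listed point, or the origin of a listed thing).
The state is a dict: "t": time; "joint_pos": joint angles; "qvel": joint speeds; "joint_torque": joint torques, N m; "ee_pos": TCP position; "ee_rot": TCP orientation; "contact_force": force on the tool from outside, world axes, zero at the start; "moment": the same for the moment, N m; "opening": finger opening in mm; "gripper_force": force on a finger pad.
Only numpy, scipy, OpenCV 4.12 (cv2) and the standard library are available. Lean on these libraries where they do the work, as an engineer would, in place of code of your own. Each camera call takes 0.05 s, during which the arm holds its last target. There are 200 camera calls.

### The job

Restock the roll stand on the packing bench: pull its black knob all the way out to open the end cheek, lay the three brown rolls side by side on the bed, then push the knob fully home so that they stand snug together. Then build the pyramid by saddling every white roll there is into the gaps on top of the brown ones, a third white one on the two white ones, all lying straight across the stand. Last, squeeze the red spring clamp off its holder and clip it upright over the middle of the top edge of the stand's ticket plate to mark the stand as ready, leaving the black tape dispenser and the orange ring of tape where they are.

Things in the scene. Friction and masses are not known exactly. Their poses are not given: they have to be found in the camera images.
- stand: Fixed grey roll stand. Origin on the table under the middle of its bed; z up, x across the bed (yaw 0: away from the robot), y along it. Rolls lie on the bed with their axis along stand x. A fixed grey cheek (inner face y = +70 mm, top 55 mm high) closes one end; the yellow movable cheek the other: inner face y = -70 mm home, -100 mm pulled out. Slide bracket at y = -118 to -126, 64 mm high
- bed_mid (a point): Middle of the bed's top: stand x = y = 0, 10 mm above the table. Low lips along the bed at x = -34 and +34 mm (68 mm apart, tops 18 mm above the table): hold rolls by the upper part of their ends to clear them. The closed bed holds three rolls with 2 mm to spare: centres at y about -46, 0, 46, z = 33 mm; white ones above at y about -23 and 23, z = 73 mm, and a third at y about 0, z = 113 mm
- tray: Fixed flat blue tray, between the robot and the stand, in which the rolls lie side by side on the table level; inside 100 mm (its x) by 470 mm (its y), its rim 12 mm high and 4 mm thick. Origin at the middle of its underside
- gate (a joint): Slide of the yellow end cheek: 0 = home (bed closed), 0.030 m = fully pulled out towards the stand's -y. A sprung detent holds it at both ends (about 4 N to start it) and eases off towards the middle of its travel
- gate_knob (a point): Centre of the black round knob on the slide's rod, 30 mm diameter, 24 mm long along the stand's y, 45 mm above the table; can be pinched from above across the stand's x. It moves with the gate: stand y = -170 mm when home, -200 mm when out
- ticket_edge (a point): Middle of the top edge of the upright aluminium ticket plate at the +y end of the stand (stand x = 0, y = 145 mm), 100 mm above the table. The plate is 5 mm thick (along the stand's x) and 70 mm wide (along the stand's y)
- ticket_plate: The upright ticket plate, fixed to the stand; origin and axes are the same as the stand's
- holder_edge (a point): Middle of the top edge of the small blue upright plate (5 mm thick, 60 mm wide, edge 80 mm above the table) of the clamp holder, a fixed dark block left of the stand, on which the clamp is parked at the start
- clamp: Red spring clamp, 90 mm high, 65 g, jaws down, handles up. Origin midway between the jaw tips when they hold a 5 mm plate (inner jaw faces y = +2.5 and -2.5 mm, z 0 to 34). z up to the handles, x along the hinge (hinge at z = 42 mm; jaws 40 mm long in x), y towards the fixed jaw and its handle; the other jaw is hinged. Starts upright on the holder, the plate 22 mm deep between the jaws
- clamp_handles (a point): Point midway between the clamp's handles, at clamp y = 0, z = 80 mm. The fixed handle is flat outside, at y = +24 mm (z 54 to 90); the hinged one is a round bar, outermost at y = -24, z = 78 mm. Pinch them from above along clamp y with about 20 N (the spring yields at 5 to 8 N); squeezed to the stop the hinged one's outside is at y = -8.5 mm, 32 mm over both
- clamp_jaw (a joint): Opening of the hinged jaw: -0.12 rad shut on nothing, 0 holding a 5 mm plate, 0.40 rad at its stop, handles squeezed; then the hinged jaw's face is at clamp y = -18 mm at the tip (z = 0) and -10 mm at z = 22 mm. The fixed jaw's face stays at y = +2.5 mm. A spring closes it
- brown1: Brown kraft paper roll, 56 mm long, 46 mm diameter, about 110 g; origin at its centre, its x axis along the roll's axis. It lies on its round side; pinch it by its two flat ends (56 mm apart). Starts in the row of rolls in the tray
- brown2: Brown kraft paper roll, 56 mm long, 46 mm diameter, about 110 g; origin at its centre, its x axis along the roll's axis. It lies on its round side; pinch it by its two flat ends (56 mm apart). Starts in the row of rolls in the tray
- brown3: Brown kraft paper roll, 56 mm long, 46 mm diameter, about 110 g; origin at its centre, its x axis along the roll's axis. It lies on its round side; pinch it by its two flat ends (56 mm apart). Starts in the row of rolls in the tray
- white1: White paper label roll, 56 mm long, 46 mm diameter, about 80 g; origin at its centre, its x axis along the roll's axis. It lies on its round side; pinch it by its two flat ends (56 mm apart). Starts in the row of rolls in the tray; one to three white rolls are present (None if absent)
- white2: White paper label roll, 56 mm long, 46 mm diameter, about 80 g; origin at its centre, its x axis along the roll's axis. It lies on its round side; pinch it by its two flat ends (56 mm apart). Starts in the row of rolls in the tray; one to three white rolls are present (None if absent)
- white3: White paper label roll, 56 mm long, 46 mm diameter, about 80 g; origin at its centre, its x axis along the roll's axis. It lies on its round side; pinch it by its two flat ends (56 mm apart). Starts in the row of rolls in the tray; one to three white rolls are present (None if absent)
- dispenser_black: Not part of the job, to be left where it is: black tape dispenser, 60 x 150 x 100 mm, right of the rolls; origin at the centre of its underside
- tape_roll: Not part of the job, to be left where it is: orange ring of tape, 90 mm diameter, 24 mm high, lying flat at the right; origin at the centre of its underside
Mind the look-alikes: they are no part of the job. Leave any green or yellow look-alike of the brown2 alone.

How it is judged (in metres and radians):
On the way, in this order (a step that is already met when the one before it is completed fails the run):
1. the knob is pulled all the way out (value of joint gate above 0.026 m), for 0.2 s.
2. the three brown rolls lie side by side on the open bed (z of brown1 in the frame of stand between 0.027 and 0.039 m and y of brown1 in the frame of stand between -0.105 and 0.074 m and x of brown1 in the frame of stand between -0.014 and 0.014 m and angle between the x axis of each of brown1, brown2, brown3 and the x axis of stand, either way round below 0.2 rad and linear speed of each of brown1, brown2, brown3 below 0.03 m/s and z of brown2 in the frame of stand between 0.027 and 0.039 m and y of brown2 in the frame of stand between -0.105 and 0.074 m and x of brown2 in the frame of stand between -0.014 and 0.014 m and z of brown3 in the frame of stand between 0.027 and 0.039 m and y of brown3 in the frame of stand between -0.105 and 0.074 m and x of brown3 in the frame of stand between -0.014 and 0.014 m and value of joint gate above 0.02 m), for 0.3 s.
3. the knob is pushed fully home with the brown rolls on the bed (z of brown1 in the frame of stand between 0.027 and 0.039 m and y of brown1 in the frame of stand between -0.074 and 0.074 m and x of brown1 in the frame of stand between -0.014 and 0.014 m and angle between the x axis of each of brown1, brown2, brown3 and the x axis of stand, either way round below 0.2 rad and linear speed of each of brown1, brown2, brown3 below 0.03 m/s and z of brown2 in the frame of stand between 0.027 and 0.039 m and y of brown2 in the frame of stand between -0.074 and 0.074 m and x of brown2 in the frame of stand between -0.014 and 0.014 m and z of brown3 in the frame of stand between 0.027 and 0.039 m and y of brown3 in the frame of stand between -0.074 and 0.074 m and x of brown3 in the frame of stand between -0.014 and 0.014 m and value of joint gate below 0.004 m), for 0.3 s.
4. every white roll is saddled in the pyramid (((y of white1 in the frame of stand between 0.014 and 0.032 m and z of white1 in the frame of stand between 0.0658 and 0.0798 m) or (y of white1 in the frame of stand between -0.032 and -0.014 m and z of white1 in the frame of stand between 0.0658 and 0.0798 m) or (y of white1 in the frame of stand between -0.009 and 0.009 m and z of white1 in the frame of stand between 0.1057 and 0.1197 m)) and x of white1 in the frame of stand between -0.016 and 0.016 m and angle between the x axis of each of white1, white2, white3 and the x axis of stand, either way round below 0.2 rad and linear speed of each of white1, white2, white3 below 0.03 m/s and ((y of white2 in the frame of stand between 0.014 and 0.032 m and z of white2 in the frame of stand between 0.0658 and 0.0798 m) or (y of white2 in the frame of stand between -0.032 and -0.014 m and z of white2 in the frame of stand between 0.0658 and 0.0798 m) or (y of white2 in the frame of stand between -0.009 and 0.009 m and z of white2 in the frame of stand between 0.1057 and 0.1197 m)) and x of white2 in the frame of stand between -0.016 and 0.016 m and ((y of white3 in the frame of stand between 0.014 and 0.032 m and z of white3 in the frame of stand between 0.0658 and 0.0798 m) or (y of white3 in the frame of stand between -0.032 and -0.014 m and z of white3 in the frame of stand between 0.0658 and 0.0798 m) or (y of white3 in the frame of stand between -0.009 and 0.009 m and z of white3 in the frame of stand between 0.1057 and 0.1197 m)) and x of white3 in the frame of stand between -0.016 and 0.016 m and value of joint gate below 0.004 m), for 0.3 s.
5. the clamp is clipped over the ticket plate's top edge (x of ticket_edge in the frame of clamp between -0.016 and 0.016 m and y of ticket_edge in the frame of clamp between -0.007 and 0.007 m and z of ticket_edge in the frame of clamp between 0.01 and 0.04 m and angle between clamp's own z axis and vertical below 0.25 rad and angle between the x axis of clamp and the y axis of stand, either way round below 0.25 rad and contact force between clamp and ticket_plate above 2 N and linear speed of clamp below 0.03 m/s), for 0.3 s.
At the end, for the whole second after the job is handed in: Knob home within 4 mm; brown rolls on the closed bed, within 14 mm of its centre line; each white roll in a gap of the layer below, within 9 mm; rolls within 0.2 rad of straight across; clamp grips the ticket plate upright, 10 mm deep or more, within 16 mm of the middle; all at rest (all of step 4 and all of step 5 and z of brown1 in the frame of stand between 0.027 and 0.039 m and y of brown1 in the frame of stand between -0.074 and 0.074 m and x of brown1 in the frame of stand between -0.014 and 0.014 m and angle between the x axis of each of brown1, brown2, brown3 and the x axis of stand, either way round below 0.2 rad and linear speed of each of brown1, brown2, brown3 below 0.03 m/s and z of brown2 in the frame of stand between 0.027 and 0.039 m and y of brown2 in the frame of stand between -0.074 and 0.074 m and x of brown2 in the frame of stand between -0.014 and 0.014 m and z of brown3 in the frame of stand between 0.027 and 0.039 m and y of brown3 in the frame of stand between -0.074 and 0.074 m and x of brown3 in the frame of stand between -0.014 and 0.014 m); the robot touches nothing.
It fails at once if the dispenser black is pushed more than 4 cm away (distance of dispenser_black from where it was at the start of the episode above 0.04 m).
It fails at once if the tape roll is pushed more than 4 cm away (distance of tape_roll from where it was at the start of the episode above 0.04 m).
Of white1, white2, white3 only 1 to 3 are there at a start; the rules pass over those that are not, and their reading is None.
At some moment in a run one of brown1, brown2, brown3 may be knocked a few centimetres aside while the robot is not near it.
It also fails if it takes over 210 s, if anything falls off the work surface, if the arm or the gripper's body presses on something with over 40 N, if the wrist force passes 120 N, or if a joint passes its speed limit or range.

## Working session

There is one attempt and no reset: what is moved stays moved. The work goes in short steps, Python scripts to look and compute and a tool call to move; the robot and the scene stay as the last step left them, time stands still between calls to the robot, and variables do not carry over. Pictures are saved under pics/ and viewed, at most 14 in all, crops included, and the job is handed in when it is done.

Besides the shell and the picture viewer there is one more tool, called after "Request:" as name(argument=value, ...), one argument or row to a line, values as JSON. servo_tool: Moves the arm, as the interface text tells. Its arguments: {"type":"object","properties":{"commands":{"type":"array"},"squeeze":{"type":"number"}},"required":["commands"]}

```bash
mkdir -p pics; ls; cat > h.py <<'E'
import numpy as np,cv2
from cell import telemetry,eyes,ctrl,trace,mark_of
def snap(c,name=None):
    d=eyes.camera(c)
    if name: cv2.imwrite('pics/'+name,d['pixels'])
    return d
def proj(d,X):
    p=np.asarray(d['R'])@np.asarray(X,float)+np.asarray(d['t']).ravel()
    return d['fx']*p[0]/p[2]+d['cx'],d['fy']*p[1]/p[2]+d['cy']
def back(d,u,v,z):
    R=np.asarray(d['R']);t=np.asarray(d['t']).ravel()
    r=R.T@np.array([(u-d['cx'])/d['fx'],(v-d['cy'])/d['fy'],1]);c=-R.T@t
    return c+r*(z-c[2])/r[2]
E
python3 - <<'E'
from h import *
s=telemetry.sense();print({k:np.round(v,3).tolist() for k,v in s.items()})
for c in('top','scene'):
    d=snap(c,c+'0.png')
    print(c,np.round(-np.asarray(d['R']).T@np.asarray(d['t']).ravel()),d['fx'])
    for n in ['stand','bed_mid','tray','gate_knob','ticket_edge','holder_edge','clamp','clamp_handles','brown1','white1','dispenser_black','tape_roll']:
        print(n,[(round(m['score'],2),np.round(m['point']).tolist(),np.round(proj(d,m['point'])).tolist()) for m in mark_of(c,n)[:7]])
a=cv2.imread('pics/top0.png');b=cv2.imread('pics/scene0.png')
E
```

```text
pics
{'t': 0.0, 'joint_pos': [1.11, 0.182, 1.608, -0.0, 1.354, -0.206], 'qvel': [-0.001, 0.0, -0.001, 0.0, 0.002, 0.001], 'joint_torque': [-0.001, -44.486, -35.134, -0.0, 0.009, 0.0], 'ee_pos': [144.711, 556.045, 302.994], 'ee_rot': [-0.0, 0.127, 0.992, -0.001], 'contact_force': [-0.138, 0.177, -0.432], 'moment': [0.013, 0.022, -0.032], 'gripper_force': 0.0, 'opening': 85.472}
top [ 391.   -8. 1217.] 470.72210739491834
stand [(0.73, [624.0, 16.0, 0.0], [238.0, 139.0])]
bed_mid [(0.86, [627.0, 16.0, 13.0], [238.0, 137.0])]
tray [(0.64, [470.0, -6.0, 3.0], [247.0, 198.0])]
gate_knob [(0.6, [608.0, -158.0, 47.0], [307.0, 141.0])]
ticket_edge [(0.57, [638.0, 162.0, 103.0], [176.0, 126.0])]
holder_edge [(0.95, [551.0, 352.0, 78.0], [100.0, 164.0]), (0.62, [482.0, -212.0, 25.0], [328.0, 192.0])]
clamp [(0.6, [556.0, 356.0, 56.0], [101.0, 164.0]), (0.4, [626.0, 16.0, 10.0], [238.0, 138.0])]
clamp_handles [(0.58, [554.0, 356.0, 137.0], [90.0, 160.0])]
brown1 [(0.92, [476.0, -47.0, 25.0], [263.0, 195.0]), (0.91, [480.0, -209.0, 28.0], [327.0, 192.0]), (0.77, [464.0, -124.0, 26.0], [294.0, 199
[... 703 characters left out ...]
0, -121.0, 22.0], [246.0, 184.0])]
clamp [(0.61, [555.0, 357.0, 55.0], [324.0, 313.0]), (0.16, [469.0, -419.0, -1.0], [200.0, 138.0])]
clamp_handles [(0.57, [550.0, 356.0, 137.0], [330.0, 294.0])]
brown1 [(0.86, [466.0, -123.0, 22.0], [245.0, 184.0]), (0.85, [479.0, -208.0, 23.0], [228.0, 169.0]), (0.77, [480.0, -49.0, 20.0], [255.0, 201.0]), (0.6, [347.0, -164.0, 22.0], [269.0, 162.0]), (0.52, [341.0, 21.0, 24.0], [305.0, 196.0])]
white1 [(0.72, [461.0, 188.0, 27.0], [309.0, 251.0])]
dispenser_black [(0.81, [471.0, -419.0, 0.0], [199.0, 138.0]), (0.25, [469.0, -4.0, 5.0], [266.0, 212.0])]
tape_roll [(0.84, [601.0, -364.0, -0.0], [173.0, 161.0]), (0.37, [464.0, 189.0, 25.0], [308.0, 252.0])]
```

```bash
python3 - <<'E'
import cv2
a=cv2.imread('pics/top0.png')
cv2.imwrite('pics/top0c.png',cv2.resize(a[100:280,60:460],None,fx=2,fy=2,interpolation=cv2.INTER_CUBIC))
E
```

```text
(no output)
```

View pics/top0c.png

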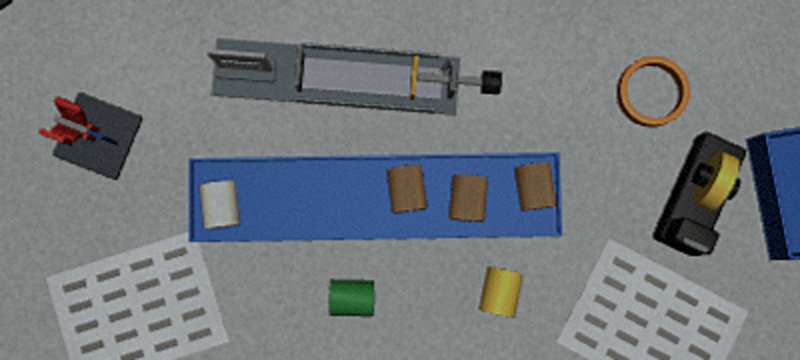

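View pics/scene0.png

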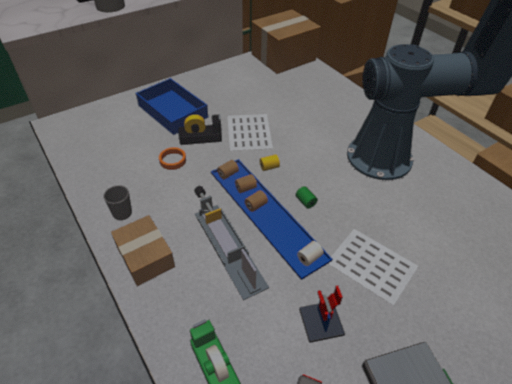

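The top crop shows the brown rolls at crop pixels (406,189), (468,198) and (536,187). There is one white roll at (219,204). The knob is at (491,82), the ticket plate at (243,63) and the red clamp at (68,118).

Things that could be taken for a brown roll are the green cylinder at (352,298) and the yellow one at (501,292). The ring on the dispenser at (722,180) is another. I choose only the three brown ones lying in the tray.

```bash
cat >> h.py <<'E'
from scipy.optimize import minimize
def cyl(X,yaw,r,L):
    a=np.linspace(0,2*np.pi,40);ax=np.array([np.cos(yaw),np.sin(yaw),0]);s=np.array([-ax[1],ax[0],0])
    return np.vstack([X+k*L/2*ax+r*(np.cos(a)[:,None]*s+np.sin(a)[:,None]*[0,0,1]) for k in(-1,1)])
def hullmask(d,P,S=4):
    q=np.array([proj(d,p) for p in P]);m=np.zeros((384*S,512*S),np.uint8)
    cv2.fillConvexPoly(m,cv2.convexHull(((q+.5)*S).astype(np.float32)).astype(np.int32),1)
    return cv2.resize(m.astype(np.float32),(512,384),interpolation=cv2.INTER_AREA)
def fitcyl(obs,x0,z,yaw0,r,L):
    """obs: list of (d,mask)"""
    f=lambda p:sum(np.abs(hullmask(d,cyl(np.array([p[0],p[1],z]),p[2],r,L))-m).sum()/m.sum() for d,m in obs)
    o=min((minimize(f,[x0[0],x0[1],y],method='Nelder-Mead',options=dict(initial_simplex=np.array([[x0[0],x0[1],y],[x0[0]+5,x0[1],y],[x0[0],x0[1]+5,y],[x0[0],x0[1],y+.15]]))) for y in (yaw0-.15,yaw0+.15)),key=lambda o:o.fun)
    return o.x,o.fun
def rolls(names=('brown1','white1'),z=23,region=None,yaw0=0):
    D={c:snap(c) for c in('top','scene')};out=[]
    for n in names:
        M={c:trace(c,n) for c in D}
        seen=[]
        for m in mark_of('top',n):
            x,y,_=m['point']
            if m['score']<.3 or any(np.hypot(x-a,y-b)<25 for a,b in seen): continue
            seen.append((x,y))
            if region and not(region[0]<x<region[1] and region[2]<y<region[3]): continue
            obs=[]
            for c in D:
                h=hullmask(D[c],cyl(np.array([x,y,z]),yaw0,23,56))
                b=[(float((t['pixels']*h).sum()),t['pixels']) for t in M[c]]
                b=[q for q in b if q[0]>.5*h.sum() and q[1].sum()<1.8*h.sum()]
                if b: obs.append((D[c],max(b,key=lambda q:q[0])[1].astype(np.float32)))
            if obs:
                p,e=fitcyl(obs,(x,y),z,yaw0,23,56);out.append((n,p,e/len(obs)))
                print(n,'xy',np.round(p[:2],1),'yaw',round(float(np.degrees(p[2])),1),'err',round(e/len(obs),2),'cams',len(obs))
            else: print(n,'no mask',x,y)
    return out
E
python3 - <<'E'
from h import *
rolls(region=(400,540,-260,260))
D={c:snap(c) for c in('top','scene')}
est={'gate_knob':(609,-157,45),'ticket_edge':(639,161,100)}
obs=[]
for c,d in D.items():
    g=d['pixels'].max(2);u,v=map(int,proj(d,est['gate_knob']))
    m=np.zeros_like(g);m[v-14:v+15,u-14:u+15]=(g<45)[v-14:v+15,u-14:u+15]
    n,l,s,_=cv2.connectedComponentsWithStats(m);k=1+s[1:,4].argmax();print(c,'knob px',s[k])
    obs.append((d,(l==k).astype(np.float32)))
print('knob',fitcyl(obs,(609,-157),45,np.pi/2-.094,15,24))
for c,d in D.items():print(c,fitcyl([(d,obs[0 if c=='top' else 1][1])],(609,-157),45,np.pi/2-.094,15,24))
t=D['top']['pixels'][135:195,70:140];s=D['scene']['pixels'][280:345,290:355]
cv2.imwrite('pics/clamp.png',np.hstack([cv2.resize(t,(400,343),interpolation=cv2.INTER_CUBIC),cv2.resize(s,(343,343),interpolation=cv2.INTER_CUBIC)]))
E
```

```text
brown1 xy [ 465.2 -124.3] yaw -9.2 err 0.16 cams 2
brown1 xy [ 479.4 -208.9] yaw 7.7 err 0.08 cams 2
brown1 xy [477.7 -45.4] yaw 7.5 err 0.07 cams 2
white1 xy [460.5 191.1] yaw 6.4 err 0.1 cams 2
top knob px [301 136  10  11  98]
scene knob px [195 187  10  10  50]
knob (array([ 608.52283177, -153.77130573,    1.52100591]), np.float64(1.6555612087249756))
top (array([ 609.24347365, -153.73426748,    1.42895929]), np.float64(0.31505101919174194))
scene (array([ 613.00424929, -154.97991263,    2.75277475]), np.float64(0.9275000095367432))
```

View pics/clamp.png

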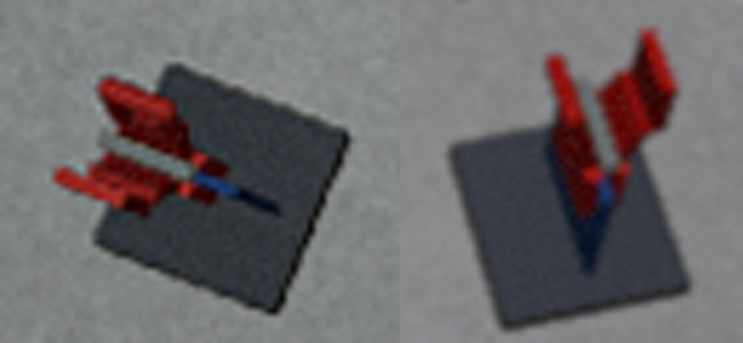

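The close crop confirms the clamp. The lower-left handle (pixel 100,190, towards −x) is the flat fixed one with a web. The upper one (140,110) is the hinged lever. The blue plate runs about 22° off world y. First I go above the knob.

Request:
servo_tool(
  commands=[1,0.464,-0.712,0,0,0,-80.4,1,0.464,-0.712,0,0,0,-80.4,1,0.464,-0.712,0,0,0,-80.4,1,0.464,-0.712,0,0,0,-80.4,1,0.464,-0.712,0,0,0,-80.4,1,0.464,-0.712,0,0,0,-80.4,1,0.464,-0.712,0,0,0,-80.4,1,0.464,-0.712,0,0,0,-80.4,1,0.464,-0.712,0,0,0,-80.4,1,0.464,-0.712,0,0,0,-80.4,1,0.464,-0.712,0,0,0,-80.4,1,0.464,-0.712,0,0,0,-80.4,1,0.464,-0.712,0,0,0,-80.4,1,0.464,-0.712,0,0,0,-80.4,1,0.464,-0.712,0,0,0,-80.4,1,0.464,-0.712,0,0,0,-80.4,1,0.464,-0.712,0,0,0,-80.4,1,0.464,-0.712,0,0,0,-80.4],
  squeeze=40,
)

```text
t: 4.05
ee_pos: [608.7, -154.5, 304.3]
ee_rot: [0.0, 0.737, 0.676, 0.0]
contact_force: [-0.3, 0.6, -0.6]
opening: 85.6
gripper_force: 0.0
```

Request:
servo_tool(
  commands=[1,0,-0.001,-0.06,0,0,0,1,0,-0.001,-0.12,0,0,0,1,0,-0.001,-0.17,0,0,0,1,0,-0.001,-0.204,0,0,0,1,0,-0.001,-0.204,0,0,0,-0.6,0,-0.001,-0.204,0,0,0,-0.6,0,-0.001,-0.204,0,0,0,-0.6,0,-0.001,-0.204,0,0,0,-0.6,0,-0.001,-0.204,0,0,0,-0.6,0,-0.001,-0.204,0,0,0,-0.6,0,-0.001,-0.204,0,0,0],
)

```text
t: 5.42
ee_pos: [610.2, -157.0, 101.8]
ee_rot: [0.002, 0.737, 0.676, 0.001]
contact_force: [0.7, 0.9, 6.5]
opening: 28.8
gripper_force: 39.5
```

Request:
servo_tool(
  commands=[-0.7,-0.0005,-0.006,0,0,0,0,-0.7,-0.001,-0.012,0,0,0,0,-0.7,-0.0015,-0.018,0,0,0,0,-0.7,-0.002,-0.024,0,0,0,0,-0.7,-0.0025,-0.03,0,0,0,0,-0.7,-0.003,-0.033,0,0,0,0,-0.7,-0.003,-0.033,0,0,0,0,-0.7,-0.003,-0.033,0,0,0,0,-0.7,-0.003,-0.033,0,0,0,0],
)

```text
t: 6.55
ee_pos: [607.4, -187.2, 101.7]
ee_rot: [-0.0, 0.737, 0.676, 0.002]
contact_force: [1.9, 11.1, 9.9]
opening: 28.7
gripper_force: 39.7
```

Request:
servo_tool(
  commands=[1,0,0,0,0,0,0,1,0,0,0,0,0,0,1,0,0,0,0,0,0,1,0,0,0.06,0,0,0,1,0,0,0.1,0,0,12,1,-0.06,-0.01,0.1,0,0,12.6,1,-0.1265,-0.0194,0.1,0,0,12.6,1,-0.1265,-0.0194,0.1,0,0,12.6,1,-0.1265,-0.0194,0.1,0,0,12.6],
)

```text
t: 7.68
ee_pos: [479.5, -209.6, 200.4]
ee_rot: [0.001, 0.659, 0.752, 0.0]
contact_force: [0.6, -0.2, 0.9]
opening: 85.5
gripper_force: 0.0
```

```bash
python3 - <<'E'
from h import *
rolls(region=(380,560,-300,260))
for c in('top','scene'):
    for n in('gate_knob','ticket_edge','bed_mid'): print(c,n,[np.round(m['point'],1).tolist() for m in mark_of(c,n)[:1]])
E
```

```text
brown1 xy [478.  -46.3] yaw 7.1 err 0.1 cams 2
brown1 xy [ 465.  -123.8] yaw -6.9 err 0.09 cams 2
brown1 xy [ 480.4 -210.1] yaw 8.0 err 0.07 cams 1
brown1 no mask 458.2 186.7
white1 xy [460.  191.8] yaw 7.4 err 0.09 cams 2
top gate_knob [[606.5, -186.9, 48.5]]
top ticket_edge [[550.7, 353.8, 135.0]]
top bed_mid [[627.2, 18.2, 10.4]]
scene gate_knob [[608.2, -185.2, 44.7]]
scene ticket_edge [[642.2, 158.0, 96.8]]
scene bed_mid [[629.2, 15.6, 11.4]]
```

Request:
servo_tool(
  commands=[1,0.001,-0.001,-0.06,0,0,0,1,0.001,-0.001,-0.11,0,0,0,1,0.001,-0.001,-0.11,0,0,0,0,0.001,-0.001,-0.11,0,0,0,0,0.001,-0.001,-0.11,0,0,0,0,0.001,-0.001,-0.11,0,0,0,0,0.001,-0.001,-0.11,0,0,0,0,0.001,-0.001,-0.06,0,0,0,0,0.001,-0.001,0,0,0,0,0,0.001,-0.001,0,0,0,0],
  squeeze=40,
)

```text
t: 9.62
ee_pos: [483.4, -212.0, 206.5]
ee_rot: [0.006, 0.659, 0.752, 0.001]
contact_force: [0.5, 0.3, -0.9]
opening: 55.7
gripper_force: 43.5
```

Request:
servo_tool(
  commands=[0,0.05,0.06,0,0,0,-6,0,0.1,0.12,0,0,0,-12,0,0.1417,0.1691,0,0,0,-12.6,0,0.1417,0.1691,0,0,0,-12.6,0,0.1417,0.1691,0,0,0,-12.6,0,0.1417,0.1691,-0.05,0,0,-12.6,0,0.1417,0.1691,-0.08,0,0,-12.6,0,0.1417,0.1691,-0.09,0,0,-12.6,0,0.1417,0.1691,-0.098,0,0,-12.6,0,0.1417,0.1691,-0.098,0,0,-12.6,0,0.1417,0.1691,-0.098,0,0,-12.6],
)

```text
t: 11.0
ee_pos: [622.9, -41.3, 103.1]
ee_rot: [0.001, 0.737, 0.676, 0.001]
contact_force: [-0.1, 0.0, -0.4]
opening: 55.4
gripper_force: 43.5
```

```bash
python3 - <<'E'
from h import *
d=snap('scene');e=snap('top')
a=cv2.resize(d['pixels'][170:300,180:290],(440,520),interpolation=cv2.INTER_CUBIC);b=cv2.resize(e['pixels'][100:230,190:280],(360,520),interpolation=cv2.INTER_CUBIC)
cv2.imwrite('pics/p1.png',np.hstack([a,b]))
E
```

```text
(no output)
```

View pics/p1.png

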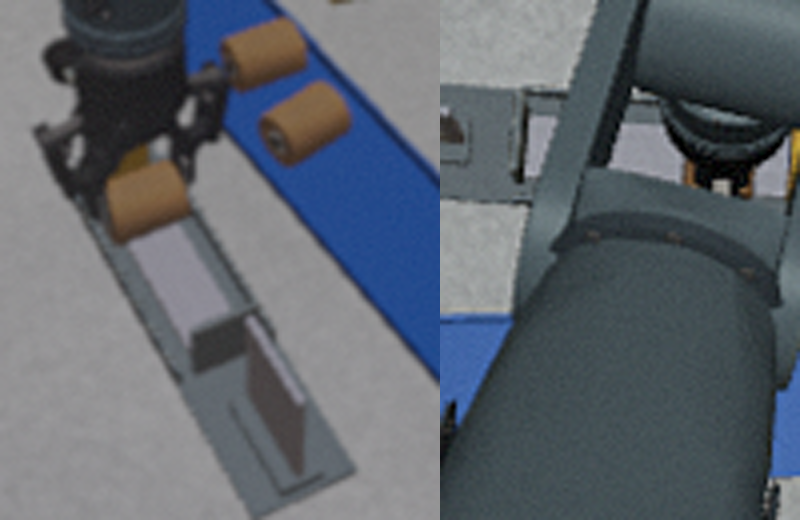

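The picture shows the roll between the fingers, straight over the bed. The two other browns are still in the tray at (265,50) and (305,120). I lower the last bit, release and go over the next one.

Request:
servo_tool(
  commands=[0,0,0,-0.002,0,0,0,0,0,0,-0.002,0,0,0,0.6,0,0,-0.002,0,0,0,1,0,0,-0.002,0,0,0,1,0,0,-0.002,0,0,0,1,0,0,0.05,0,0,0,1,0,0,0.098,0,0,0,1,-0.06,-0.03,0.098,0,0,-2.5,1,-0.11,-0.06,0.098,0,0,-2.5,1,-0.1571,-0.083,0.098,0,0,-2.5,1,-0.1571,-0.083,0.098,0,0,-2.5,1,-0.1571,-0.083,0.098,0,0,-2.5],
)

```text
t: 12.6
ee_pos: [465.5, -124.1, 200.3]
ee_rot: [0.001, 0.752, 0.659, 0.0]
contact_force: [0.5, -0.0, -0.4]
opening: 85.3
gripper_force: 0.0
```

```bash
python3 - <<'E'
from h import *
rolls(region=(380,560,-300,260))
print('bed');rolls(['brown1'],z=33,region=(590,660,-110,110),yaw0=-.09)
E
```

```text
brown1 xy [479.  -45.8] yaw 3.8 err 0.15 cams 2
brown1 xy [ 465.4 -125. ] yaw -8.1 err 0.07 cams 1
white1 xy [460.9 192.1] yaw 5.7 err 0.12 cams 2
bed
brown1 xy [621.8 -38.4] yaw -4.7 err 0.1 cams 2
```

Request:
servo_tool(
  commands=[1,0,-0.0005,-0.06,0,0,0,1,0,-0.0005,-0.11,0,0,0,1,0,-0.0005,-0.11,0,0,0,0,0,-0.0005,-0.11,0,0,0,0,0,-0.0005,-0.11,0,0,0,0,0,-0.0005,-0.11,0,0,0,0,0,-0.0005,-0.11,0,0,0,0,0,-0.0005,-0.06,0,0,0,0,0,-0.0005,0,0,0,0,0,0.05,0.04,0,0,0,2.5,0,0.1,0.08,0,0,0,2.5,0,0.14,0.115,0,0,0,2.5,0,0.1616,0.1338,0,0,0,2.5,0,0.1616,0.1338,0,0,0,2.5,0,0.1616,0.1338,-0.05,0,0,2.5,0,0.1616,0.1338,-0.08,0,0,2.5,0,0.1616,0.1338,-0.092,0,0,2.5,0,0.1616,0.1338,-0.1,0,0,2.5,0,0.1616,0.1338,-0.1,0,0,2.5],
)

```text
t: 15.62
ee_pos: [627.6, 9.4, 102.7]
ee_rot: [0.001, 0.737, 0.676, 0.001]
contact_force: [-3.0, 0.1, 4.9]
opening: 55.3
gripper_force: 44.2
```

Request:
servo_tool(
  commands=[0.6,0,0,0,0,0,0,1,0,0,0,0,0,0,1,0,0,0,0,0,0,1,0,0,0.05,0,0,0,1,0,0,0.1,0,0,0,1,-0.06,-0.02,0.1,0,0,10,1,-0.11,-0.04,0.1,0,0,11,1,-0.1481,-0.056,0.1,0,0,11,1,-0.1481,-0.056,0.1,0,0,11,1,-0.1481,-0.056,0.1,0,0,11],
)

```text
t: 16.88
ee_pos: [479.4, -46.2, 200.5]
ee_rot: [0.001, 0.669, 0.743, 0.0]
contact_force: [-0.2, -0.8, -0.2]
opening: 85.2
gripper_force: 0.0
```

```bash
python3 - <<'E'
from h import *
rolls(region=(380,560,-300,260))
print('bed');rolls(['brown1'],z=33,region=(590,660,-110,110),yaw0=-.09)
E
```

```text
brown1 xy [479.3 -46.9] yaw 8.2 err 0.06 cams 1
white1 xy [461.1 191.5] yaw 5.7 err 0.06 cams 2
bed
brown1 xy [622.2 -41.4] yaw -2.2 err 0.36 cams 2
brown1 xy [627.9  10.7] yaw -6.2 err 0.21 cams 2
```

Request:
servo_tool(
  commands=[1,0.0005,-0.0005,-0.06,0,0,1,1,0.0005,-0.0005,-0.11,0,0,1,1,0.0005,-0.0005,-0.11,0,0,1,0,0.0005,-0.0005,-0.11,0,0,1,0,0.0005,-0.0005,-0.11,0,0,1,0,0.0005,-0.0005,-0.11,0,0,1,0,0.0005,-0.0005,-0.11,0,0,1,0,0.0005,-0.0005,-0.06,0,0,1,0,0.0005,-0.0005,0,0,0,1,0,0.05,0.03,0,0,0,-8,0,0.1,0.07,0,0,0,-11,0,0.14,0.095,0,0,0,-11,0,0.1522,0.1038,0,0,0,-11,0,0.1522,0.1038,0,0,0,-11,0,0.1522,0.1038,-0.05,0,0,-11,0,0.1522,0.1038,-0.08,0,0,-11,0,0.1522,0.1038,-0.092,0,0,-11,0,0.1522,0.1038,-0.1,0,0,-11,0,0.1522,0.1038,-0.1,0,0,-11],
)

```text
t: 19.9
ee_pos: [631.4, 57.1, 102.6]
ee_rot: [0.001, 0.737, 0.675, 0.001]
contact_force: [-2.9, -0.4, 5.3]
opening: 55.1
gripper_force: 44.2
```

Request:
servo_tool(
  commands=[0.6,0,0,0,0,0,0,1,0,0,0,0,0,0,1,0,0,0,0,0,0,1,0,0,0.05,0,0,0,1,0,0,0.1,0,0,0,1,-0.006,-0.06,0.1,0,0,0,1,-0.012,-0.12,0.1,0,0,0,1,-0.018,-0.18,0.1,0,0,0,1,-0.0232,-0.2448,0.1,0,0,0,1,-0.0232,-0.2448,0.1,0,0,0,1,-0.0232,-0.2448,0.1,0,0,0],
)

```text
t: 21.28
ee_pos: [607.3, -187.1, 199.6]
ee_rot: [-0.0, 0.738, 0.675, 0.0]
contact_force: [-0.9, 0.4, 0.0]
opening: 85.5
gripper_force: 0.0
```

```bash
python3 - <<'E'
from h import *
rolls(['brown1'],z=33,region=(590,660,-130,110),yaw0=-.09)
rolls(['brown1'],region=(380,560,-300,260))
e=snap('top');d=snap('scene')
a=cv2.resize(d['pixels'][170:300,180:290],(440,520),interpolation=cv2.INTER_CUBIC);b=cv2.resize(e['pixels'][100:230,190:280],(360,520),interpolation=cv2.INTER_CUBIC)
cv2.imwrite('pics/p2.png',np.hstack([a,b]))
E
```

```text
brown1 xy [627.6  10.2] yaw -6.4 err 0.13 cams 2
brown1 xy [631.8  58.3] yaw -5.8 err 0.23 cams 2
brown1 xy [623.4 -39.3] yaw -7.0 err 0.18 cams 2
```

View pics/p2.png

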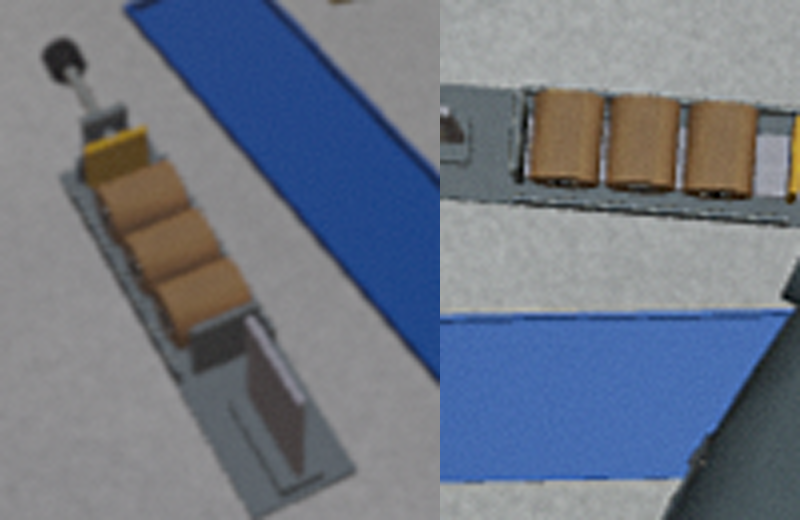

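All three browns lie straight on the bed (crop right: x 565, 642 and 720) with the gate out. Next I push the knob home.

Request:
servo_tool(
  commands=[1,0,0,-0.06,0,0,0,1,0,0,-0.1,0,0,0,1,0,0,-0.1,0,0,0,-0.6,0,0,-0.1,0,0,0,-0.6,0,0,-0.1,0,0,0,-0.6,0,0,-0.1,0,0,0,-0.6,0,0,-0.1,0,0,0,-0.6,0,0,-0.1,0,0,0,-0.6,0.0005,0.006,-0.1,0,0,0,-0.6,0.001,0.011,-0.1,0,0,0,-0.6,0.0015,0.016,-0.1,0,0,0,-0.6,0.0018,0.02,-0.1,0,0,0,-0.6,0.002,0.024,-0.1,0,0,0,-0.6,0.0025,0.028,-0.1,0,0,0,-0.6,0.003,0.033,-0.1,0,0,0,-0.6,0.003,0.033,-0.1,0,0,0,-0.6,0.003,0.033,-0.1,0,0,0,-0.6,0.003,0.033,-0.1,0,0,0],
)

```text
t: 24.12
ee_pos: [610.4, -157.1, 102.1]
ee_rot: [0.002, 0.737, 0.676, -0.002]
contact_force: [-7.2, -9.9, 7.3]
opening: 28.8
gripper_force: 39.2
```

Request:
servo_tool(
  commands=[0,0.003,0.03,-0.0,0,0,0,1,0,-0.003,0,0,0,0,1,0,-0.003,0,0,0,0,1,0,-0.003,0.05,0,0,0,1,0,-0.003,0.1,0,0,0,1,-0.02,0.05,0.1,0,0,5,1,-0.045,0.105,0.1,0,0,11,1,-0.07,0.16,0.1,0,0,11,1,-0.095,0.215,0.1,0,0,11,1,-0.12,0.27,0.1,0,0,11,1,-0.14,0.32,0.1,0,0,11,1,-0.1495,0.3456,0.1,0,0,11,1,-0.1495,0.3456,0.1,0,0,11,1,-0.1495,0.3456,0.1,0,0,11],
)

```text
t: 25.88
ee_pos: [461.3, 191.3, 200.3]
ee_rot: [0.0, 0.669, 0.743, 0.0]
contact_force: [-1.2, -0.8, -0.3]
opening: 85.5
gripper_force: 0.0
```

```bash
python3 - <<'E'
from h import *
rolls(['brown1'],z=33,region=(590,660,-130,110),yaw0=-.09)
rolls(region=(380,560,-300,260))
for c in('top','scene'):
    for n in('gate_knob','ticket_edge','bed_mid','clamp_handles','holder_edge'): print(c,n,[np.round(m['point'],1).tolist() for m in mark_of(c,n)[:1]])
e=snap('top');d=snap('scene')
a=cv2.resize(d['pixels'][170:300,180:290],(440,520),interpolation=cv2.INTER_CUBIC);b=cv2.resize(e['pixels'][100:175,165:315],(360,180),interpolation=cv2.INTER_CUBIC)
a[:180,-360:]=b
cv2.imwrite('pics/p3.png',np.vstack([cv2.resize(b,(800,400)),cv2.resize(d['pixels'][180:280,190:270],(160,200))[:, :160].repeat(5,1)[:, :800]]) if 0 else np.hstack([a]))
E
```

```text
brown1 xy [623.3 -28.7] yaw -7.4 err 0.24 cams 2
brown1 xy [627.7  15.7] yaw -6.3 err 0.25 cams 2
brown1 xy [630.8  62.4] yaw -4.9 err 0.25 cams 2
white1 xy [461.  191.2] yaw 7.4 err 0.11 cams 1
top gate_knob [[609.6, -153.0, 45.1]]
top ticket_edge []
top bed_mid [[629.3, 18.2, 11.8]]
top clamp_handles [[555.3, 354.9, 136.5]]
top holder_edge [[549.7, 351.8, 79.1]]
scene gate_knob [[608.8, -153.8, 45.7]]
scene ticket_edge [[642.6, 159.6, 101.7]]
scene bed_mid [[630.2, 13.6, 10.7]]
scene clamp_handles [[551.6, 356.0, 136.7]]
scene holder_edge [[549.4, 356.7, 81.6]]
```

Request:
servo_tool(
  commands=[1,0,-0.0005,-0.06,0,0,0.5,1,0,-0.0005,-0.11,0,0,0.5,1,0,-0.0005,-0.11,0,0,0.5,0,0,-0.0005,-0.11,0,0,0.5,0,0,-0.0005,-0.11,0,0,0.5,0,0,-0.0005,-0.11,0,0,0.5,0,0,-0.0005,-0.11,0,0,0.5,0,0,-0.0005,-0.06,0,0,0.5,0,0,-0.0005,0,0,0,0.5,0,0.04,-0.04,0,0,0,-9,0,0.08,-0.08,0,0,0,-11,0,0.12,-0.12,0,0,0,-11,0,0.1685,-0.1529,0,0,0,-11,0,0.1685,-0.1529,0,0,0,-11,0,0.1685,-0.1529,-0.03,0,0,-11,0,0.1685,-0.1529,-0.045,0,0,-11,0,0.1685,-0.1529,-0.054,0,0,-11,0,0.1685,-0.1529,-0.059,0,0,-11,0,0.1685,-0.1529,-0.059,0,0,-11,0,0.1685,-0.1529,-0.059,0,0,-11],
)

```text
t: 29.62
ee_pos: [630.0, 39.1, 142.4]
ee_rot: [0.0, 0.737, 0.676, 0.001]
contact_force: [-3.1, 2.1, 6.5]
opening: 55.3
gripper_force: 44.1
```

```bash
python3 - <<'E'
from h import *
d=snap('scene');cv2.imwrite('pics/p4.png',cv2.resize(d['pixels'][170:300,180:290],(440,520),interpolation=cv2.INTER_CUBIC))
E
```

```text
(no output)
```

View pics/p4.png

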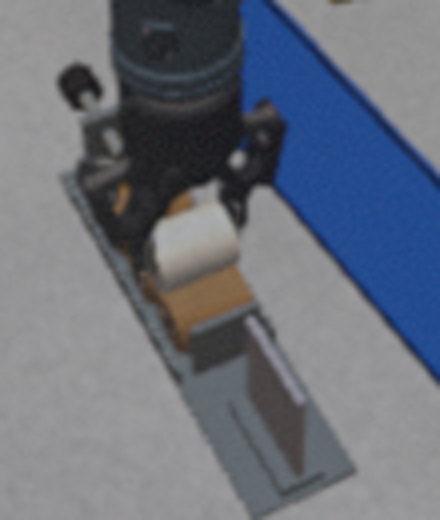

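The white roll sits in the gap at (195,245) between the middle and +y browns, straight. I release it and go to the clamp.

Request:
servo_tool(
  commands=[0.6,0,0,0,0,0,0,1,0,0,0,0,0,0,1,0,0,0,0,0,0,1,0,0,0.05,0,0,0,1,0,0,0.1,0,0,0,1,-0.01,0.06,0.119,0,0,-10,1,-0.025,0.12,0.119,0,0,-17,1,-0.04,0.18,0.119,0,0,-17,1,-0.055,0.24,0.119,0,0,-17,1,-0.07,0.3,0.119,0,0,-17,1,-0.0765,0.3168,0.119,0,0,-17,1,-0.0765,0.3168,0.119,0,0,-17,1,-0.0765,0.3168,0.119,0,0,-17],
)

```text
t: 31.3
ee_pos: [553.7, 353.9, 259.7]
ee_rot: [0.0, 0.829, 0.559, -0.0]
contact_force: [0.9, -0.2, -0.1]
opening: 85.4
gripper_force: 0.0
```

```bash
python3 - <<'E'
from h import *
print('bed');rolls(['brown1'],z=33,region=(590,660,-130,110),yaw0=-.09)
rolls(['white1'],z=73,region=(590,680,-130,110),yaw0=-.09)
for c in('top','scene'):
    for n in('gate_knob','ticket_edge','clamp_handles','holder_edge'): print(c,n,[np.round(m['point'],1).tolist() for m in mark_of(c,n)[:1]])
d=snap('scene');e=snap('top')
cv2.imwrite('pics/p5.png',np.hstack([cv2.resize(d['pixels'][170:345,180:360],(540,525),interpolation=cv2.INTER_CUBIC),cv2.resize(e['pixels'][100:275,165:245],(240,525),interpolation=cv2.INTER_CUBIC)]))
E
```

```text
bed
brown1 xy [634.2  58.9] yaw -25.3 err 0.63 cams 1
brown1 xy [623.8 -29.9] yaw -10.9 err 0.3 cams 2
white1 xy [629.4  39. ] yaw -6.4 err 0.06 cams 2
top gate_knob [[612.9, -155.9, 45.7]]
top ticket_edge [[641.5, 161.6, 103.9]]
top clamp_handles [[553.5, 355.1, 136.3]]
top holder_edge [[551.1, 354.1, 78.4]]
scene gate_knob [[608.7, -155.8, 46.2]]
scene ticket_edge [[640.5, 160.5, 97.0]]
scene clamp_handles [[552.3, 354.7, 136.4]]
scene holder_edge [[552.4, 356.0, 79.7]]
```

View pics/p5.png

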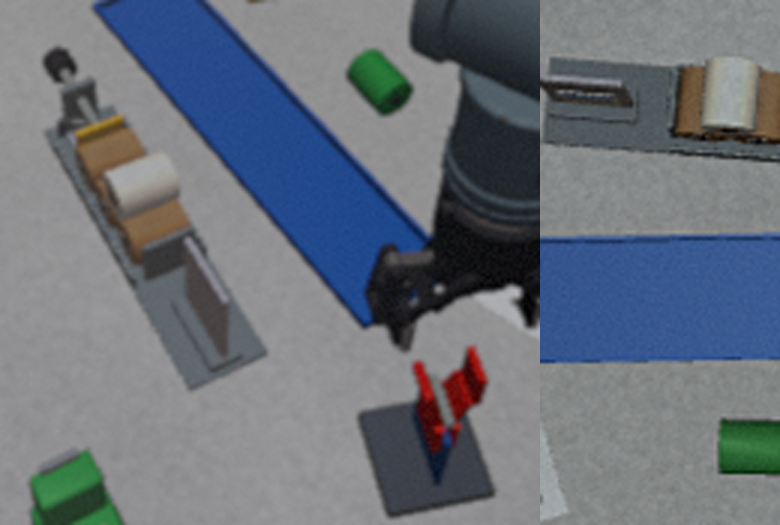

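Request:
servo_tool(
  commands=[1,0,-0.0005,-0.04,0,0,0,1,0,-0.0005,-0.069,0,0,0,1,0,-0.0005,-0.069,0,0,0,0.3,0,-0.0005,-0.069,0,0,0,0.2,0,-0.0005,-0.069,0,0,0,0.12,0,-0.0005,-0.069,0,0,0,0.12,0,-0.0005,-0.069,0,0,0,0.12,0,-0.0005,-0.069,0,0,0],
  squeeze=30,
)

```text
t: 33.3
ee_pos: [553.7, 354.9, 191.6]
ee_rot: [0.0, 0.829, 0.559, 0.001]
contact_force: [1.8, -1.5, -0.5]
opening: 47.8
gripper_force: 4.6
```

Request:
servo_tool(
  commands=[0.06,0,0,0,0,0,0,0.03,0,0,0,0,0,0,0.03,0,0,0,0,0,0,0.03,0,0,0,0,0,0],
)

```text
t: 33.8
ee_pos: [552.8, 355.0, 190.6]
ee_rot: [-0.0, 0.829, 0.559, -0.0]
contact_force: [-0.0, -0.5, -0.6]
opening: 44.6
gripper_force: 6.8
```

Request:
servo_tool(
  commands=[0.0,-0.0015,0.0006,0,0,0,0,-0.05,-0.003,0.0012,0,0,0,0,-0.1,-0.004,0.0016,0,0,0,0,-0.15,-0.005,0.002,0,0,0,0,-0.2,-0.006,0.0024,0,0,0,0,-0.25,-0.007,0.0028,0,0,0,0,-0.35,-0.007,0.0028,0,0,0,0,-0.35,-0.007,0.0028,0,0,0,0,-0.35,-0.007,0.0028,0,0,0,0],
)

```text
t: 34.92
ee_pos: [546.3, 357.7, 191.0]
ee_rot: [0.0, 0.829, 0.559, 0.0]
contact_force: [3.2, -1.4, 0.7]
opening: 31.7
gripper_force: 29.9
```

Request:
servo_tool(
  commands=[-0.5,0,0,0.01,0,0,0,-0.5,0,0,0.025,0,0,0,-0.5,0,0,0.05,0,0,0,-0.5,0,0,0.09,0,0,0,-0.5,0,0,0.09,0,0,0,-0.5,0,0,0.09,0,0,0],
  squeeze=30,
)

```text
t: 35.67
ee_pos: [545.5, 357.9, 281.1]
ee_rot: [-0.0, 0.829, 0.559, -0.0]
contact_force: [0.3, 0.2, -1.3]
opening: 32.0
gripper_force: 30.6
```

```bash
python3 - <<'E'
from h import *
d=snap('scene')
for n in('clamp','clamp_handles'): print(n,[(round(m['score'],2),np.round(m['point'],1).tolist()) for m in mark_of('scene',n)[:2]])
cv2.imwrite('pics/p6.png',cv2.resize(d['pixels'][220:345,270:390],(576,600),interpolation=cv2.INTER_CUBIC))
print(telemetry.sense()['ee_pos'])
E
```

```text
clamp [(0.62, [545.8, 361.9, 137.6])]
clamp_handles [(0.57, [550.1, 355.1, 217.0])]
[545.26940789 357.55143755 279.42155765]
```

View pics/p6.png

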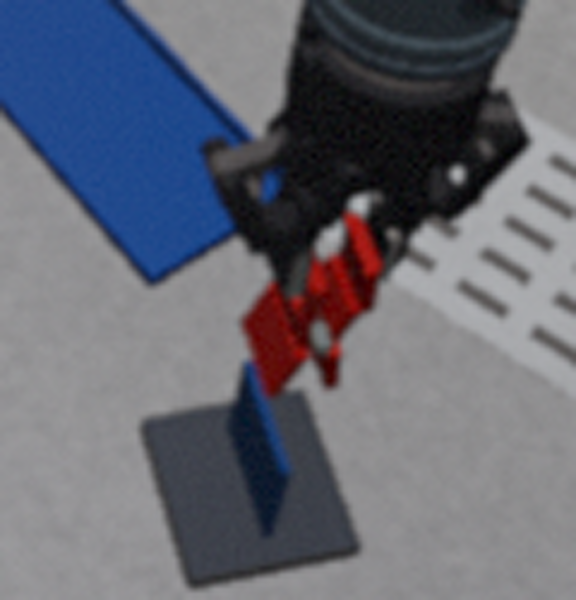

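The clamp is off the holder, upright, with the hinged jaw on the +x side (270,340). Next I refine the plate's top edge with a model overlay.

```bash
python3 - <<'E'
from h import *
ims=[]
for c,(r,q) in {'top':((110,150),(150,210)),'scene':((230,290),(220,280))}.items():
    d=snap(c);S=400//(q[1]-q[0])
    im=cv2.resize(d['pixels'][r[0]:r[1],q[0]:q[1]],None,fx=S,fy=S,interpolation=cv2.INTER_CUBIC);ims.append(im.copy())
    C=np.array([640.5,160]);xh=np.array([.996,-.087]);yh=np.array([.087,.996])
    P=[np.r_[C+a*xh+b*yh,100] for a,b in((-2.5,-35),(2.5,-35),(2.5,35),(-2.5,35))]
    pts=np.array([[(proj(d,p)[0]+.5-q[0])*S,(proj(d,p)[1]+.5-r[0])*S] for p in P])
    cv2.polylines(im,[pts.astype(np.int32)],True,(0,255,0),1);ims.append(im)
h=max(i.shape[0] for i in ims)
a=np.vstack([ims[0],ims[1]]);b=np.vstack([ims[3]])
H=max(a.shape[0],b.shape[0]);p=lambda i:cv2.copyMakeBorder(i,0,H-i.shape[0],0,0,cv2.BORDER_CONSTANT)
cv2.imwrite('pics/p7.png',np.hstack([p(a),p(b)]))
E
```

```text
(no output)
```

View pics/p7.png

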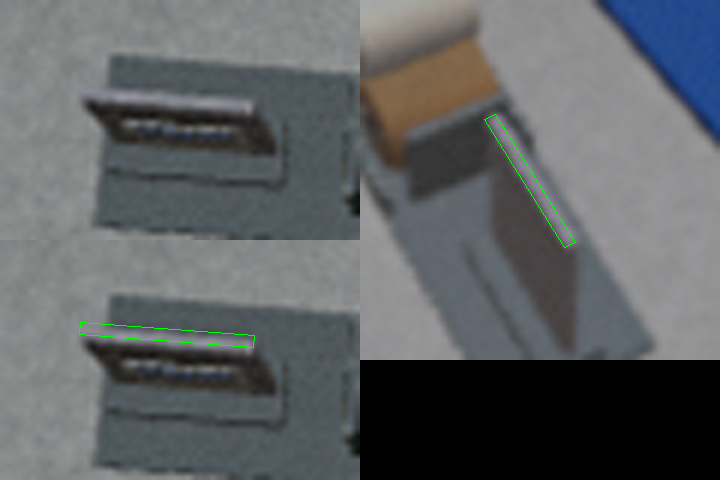

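Request:
servo_tool(
  commands=[-0.5,0.02,-0.05,0,0,0,6,-0.5,0.04,-0.1,0,0,0,12,-0.5,0.06,-0.15,0,0,0,17,-0.5,0.082,-0.1974,0,0,0,17,-0.5,0.082,-0.1974,0,0,0,17,-0.5,0.082,-0.1974,-0.035,0,0,17,-0.5,0.082,-0.1974,-0.035,0,0,17,-0.5,0.082,-0.1974,-0.035,0,0,17],
)

```text
t: 36.92
ee_pos: [628.0, 161.1, 246.4]
ee_rot: [-0.0, 0.737, 0.676, 0.0]
contact_force: [0.1, 1.2, -0.4]
opening: 31.7
gripper_force: 30.6
```

```bash
python3 - <<'E'
from h import *
d=snap('scene')
for n in('clamp','clamp_handles'): print(n,[(round(m['score'],2),np.round(m['point'],1).tolist()) for m in mark_of('scene',n)[:2]])
cv2.imwrite('pics/p8.png',cv2.resize(d['pixels'][200:300,200:300],(600,600),interpolation=cv2.INTER_CUBIC))
E
```

```text
clamp [(0.55, [629.2, 166.4, 101.9])]
clamp_handles [(0.88, [631.2, 162.3, 181.9])]
```

View pics/p8.png

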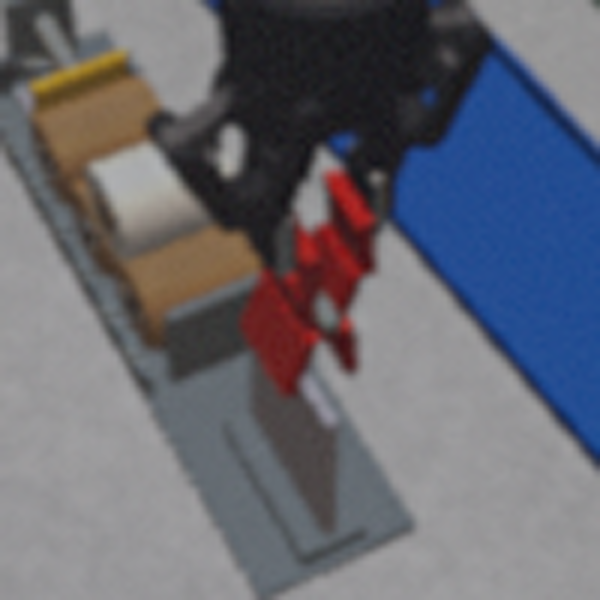

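Request:
servo_tool(
  commands=[-0.5,0,0,-0.008,0,0,0,-0.5,0,0,-0.014,0,0,0,-0.5,0,0,-0.019,0,0,0,-0.5,0,0,-0.022,0,0,0,-0.5,0,0,-0.022,0,0,0],
)

```text
t: 37.7
ee_pos: [627.9, 160.3, 223.5]
ee_rot: [-0.0, 0.737, 0.676, -0.0]
contact_force: [-0.3, 0.7, -0.8]
opening: 31.8
gripper_force: 30.6
```

Request:
servo_tool(
  commands=[-0.5,0,0,-0.004,0,0,0,-0.5,0,0,-0.008,0,0,0,-0.5,0,0,-0.011,0,0,0,-0.5,0.001,0,-0.011,0,0,0,-0.5,0.002,0,-0.011,0,0,0,-0.5,0.002,0,-0.011,0,0,0],
)

```text
t: 38.45
ee_pos: [630.2, 160.3, 213.0]
ee_rot: [0.0, 0.737, 0.676, 0.0]
contact_force: [2.4, -0.6, 1.9]
opening: 31.7
gripper_force: 30.2
```

Request:
servo_tool(
  commands=[-0.5,0.001,0,0,0,0,0,-0.5,0.002,0,0,0,0,0,-0.5,0.002,0,0,0,0,0],
)

```text
t: 38.83
ee_pos: [631.3, 160.5, 212.0]
ee_rot: [-0.001, 0.737, 0.676, -0.001]
contact_force: [0.0, 0.2, -0.3]
opening: 31.6
gripper_force: 30.6
```

```bash
python3 - <<'E'
from h import *
s=telemetry.sense();print(s['ee_pos'],s['contact_force'])
d=snap('scene')
cv2.imwrite('pics/p9.png',cv2.resize(d['pixels'][220:300,210:290],(600,600),interpolation=cv2.INTER_CUBIC))
E
```

```text
[631.28545125 160.45532887 212.02619123] [ 0.03849796  0.1638843  -0.30106065]
```

View pics/p9.png

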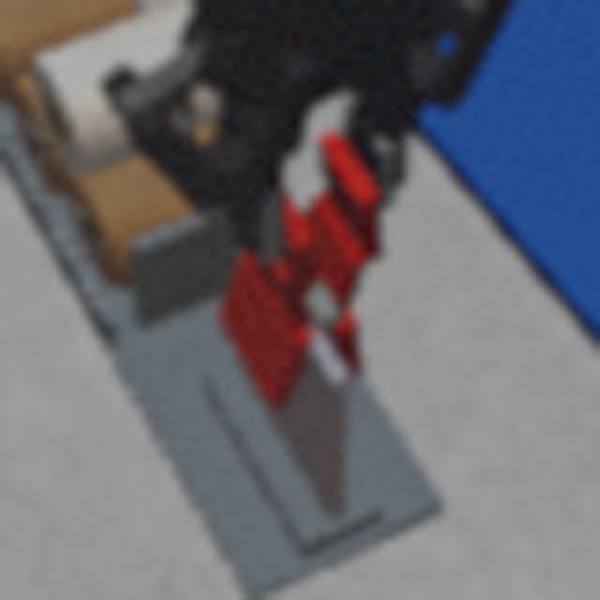

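The plate edge (325,355) lies between the jaws. I open gradually, recentring as the handles spread.

Request:
servo_tool(
  commands=[-0.2,0.0005,0,0,0,0,0,-0.12,0.002,0,0,0,0,0,-0.04,0.0035,0,0,0,0,0,0.04,0.005,-0.0005,0,0,0,0,0.1,0.0065,-0.0006,0,0,0,0,0.15,0.0075,-0.0007,0,0,0,0,0.3,0.0078,-0.0007,0,0,0,0,0.6,0.0078,-0.0007,0,0,0,0,1,0.0078,-0.0007,0,0,0,0,1,0.0078,-0.0007,0,0,0,0,1,0.0078,-0.0007,0,0,0,0,1,0.0078,-0.0007,0.05,0,0,0,1,0.0078,-0.0007,0.1,0,0,0,1,-0.05,-0.0007,0.13,0,0,0,1,-0.11,0.03,0.15,0,0,0,1,-0.17,0.06,0.15,0,0,0,1,-0.2,0.1,0.15,0,0,0,1,-0.2,0.1,0.15,0,0,0],
)

```text
t: 41.12
ee_pos: [429.3, 262.8, 363.6]
ee_rot: [-0.0, 0.735, 0.678, 0.001]
contact_force: [0.1, 0.4, 0.7]
opening: 85.6
gripper_force: 0.0
```

```bash
python3 - <<'E'
from h import *
print(telemetry.sense()['contact_force'])
rolls(['brown1'],z=33,region=(590,660,-130,110),yaw0=-.09)
rolls(['white1'],z=73,region=(590,680,-130,110),yaw0=-.09)
e=snap('top');d=snap('scene')
for c in('top','scene'):
    for n in('gate_knob','clamp','clamp_handles'): print(c,n,[np.round(m['point'],1).tolist() for m in mark_of(c,n)[:1]])
cv2.imwrite('pics/p10.png',np.hstack([cv2.resize(d['pixels'][180:290,180:290],(480,480),interpolation=cv2.INTER_CUBIC),cv2.resize(e['pixels'][100:220,160:240],(320,480),interpolation=cv2.INTER_CUBIC)]))
E
```

```text
[0.1453735  0.43702389 0.70652456]
brown1 xy [628.   13.6] yaw -4.3 err 0.85 cams 1
brown1 xy [624.  -29.1] yaw -7.8 err 0.25 cams 2
brown1 xy [633.1  43.3] yaw -4.0 err 0.62 cams 2
white1 xy [629.6  39.2] yaw -6.3 err 0.08 cams 2
top gate_knob [[611.4, -156.6, 46.8]]
top clamp [[641.0, 160.0, 72.3]]
top clamp_handles [[637.3, 158.6, 154.3]]
scene gate_knob [[609.7, -153.7, 45.2]]
scene clamp [[640.1, 163.5, 71.1]]
scene clamp_handles [[632.9, 160.0, 152.4]]
```

View pics/p10.png

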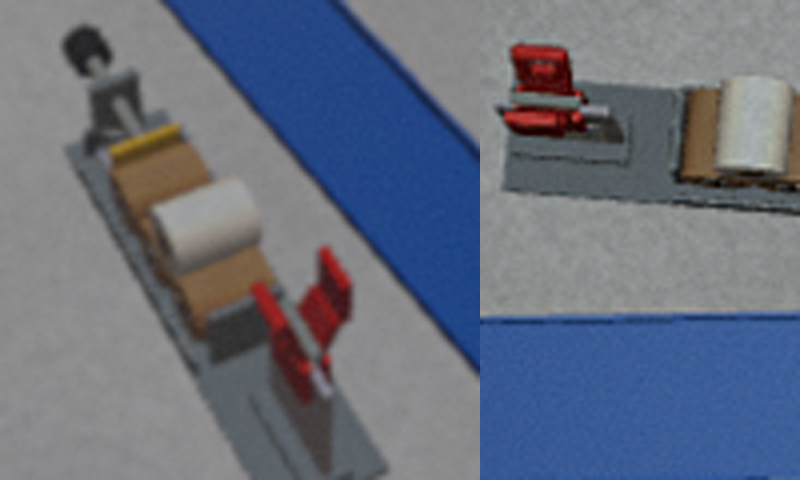

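The clamp sits upright on the plate at (300,330), about the middle of its edge. The white roll is in its gap, the gate is home and the arm is clear.

```bash
python3 -c "
from h import *
print(ctrl.job_done())"
```

```text
the job is handed in; nothing more can be done
None
```

The job is handed in; no verdict came back. The last images show the gate home on the three brown rolls, the only white roll in the gap on the ticket-plate side, and the clamp upright near the middle of the ticket plate, with the arm clear; the dispenser and tape ring were not approached.

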